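# Weigh a tray of cut tiles on a hand scale

## Robot

A 6-joint arm with a two-finger parallel gripper is mounted at the origin on the work surface. World frame = base frame: x ahead of the robot, y to its left, z up, the work surface at z = 0. Lengths are in m, angles in rad, forces in N, time in s.
With the tool pointing down it reaches from about 0.35 to 0.775 m from the base axis. Payload 7.3 kg.
Tool frame: the origin (TCP) lies on the centre line of the jaws, within the pads' length; the fingertips stand 11 mm ahead of it and the grasp point (between the pads) lies 8 mm behind it; y points along the fingers, z is the direction in which the jaws open and shut, and the axes are right-handed (so a half turn about y gives the same grasp; the last joint's range is limited). The gripper opens to 92 mm and grips with 3 to 60 N. Pads are 19 mm wide; open, the fingers measure 130 mm over their backs; the gripper's body (75 mm by 190 mm) begins 47 mm behind the grasp point.
Start: joints at [-1.276, 0.342, 1.524, -0, 1.275, -0.146], TCP at [0.224, -0.475, 0.238] pointing down, gripper open.
Joint ranges: [-2.53, 2.53], [-0.77, 2.02], [0.04, 2.7], [-1, 4.14], [0.28, 2.66], [-3.11, 3.11]. Speed limits (rad/s): [2.57, 2.57, 3.14, 3.14, 3.14, 3.14].

## Interface

Orientations are given as [roll, pitch, yaw] about the fixed x, y, z axes, in that order (R = Rz(yaw) Ry(pitch) Rx(roll)).
In Python, from cell import robot, cams gives the robot as it stands.
- The arm moves only by the tool apply_moves, never from a script. Its argument "plan" is a list of rows, each a list of 7 numbers: the shift along the tool's x, y, z in m, then the turn, a rotation vector about the tool's x, y, z in degrees, then the gripper command: -1 is fully open, 1 is shut, values between are in proportion. A call has exactly 5 rows; each row is the pose to reach, as a shift and turn from the pose commanded when the call began, along the tool's axes at that moment; what a row does not reach only later rows make up. A row lasts 1/8 s, in which the tool goes at most 62.5 mm and 10.7 degrees, less where a joint would pass 70% of its speed; a pose out of reach is approached as far as the arm can. A call with a gripper value outside its range is refused whole. The fingers move at their own pace and stop on an object; "squeeze" is the grip in N (left out, the last holds). Time passes only in rows, so rows that repeat a pose let the fingers close, or fill a call up. It gives the time, the measured TCP pose, the force and the opening at its end, in the units of the state.
- robot.observe(): the state, without advancing time (a new reading comes with each control period).
- cams.read_camera(name): name is "side" or "top"; returns the picture (384x512x3 uint8, blue, green, red); there is no depth.
- cams.calibration(name): a dict with "fx", "fy", "cx", "cy" (pixels), "dist" ([k1, k2, p1, p2, k3] as OpenCV has them; the pictures are not rectified), "extrinsics" (4x4, takes a point from world to camera coordinates). Camera axes: x right, y up, looking along -z (the intrinsics and any distortion apply to the point x, -y, -z); pixel columns grow to the right and rows downward; lengths in m; the calibration is good to about 2 mm. A picture is of the moment at which its call begins. calibration takes no time and is no camera call.
- robot.hand_in(): hands the job in, once; it reports no verdict.
The state is a dict: "time": time; "qpos": joint angles; "qvel": joint speeds; "joint_efforts": joint torques, N m; "tool_pos": TCP position; "tool_rot": TCP orientation; "contact_force": force on the tool from outside, world axes, zero at the start; "torque": the same for the moment, N m; "opening": finger opening in m.
Only numpy, scipy, OpenCV 4.12 (cv2) and the standard library are available. Lean on these libraries where they do the work, as an engineer would, in place of code of your own. Each camera call takes 0.05 s, during which the arm holds its last target. There are 200 camera calls.

## Task

Take the spring hand scale out of its holder, hook it under the bail of the stainless tray and raise the tray slowly until the whole tray hangs clear of the ledge by about a finger's width (10 mm, and never more than 20 mm), and hold it still there for a full second so that the scale settles. Then lower it gently back where it stood, unhook the scale without dragging or tipping the tray, and hang the scale back in its holder. Leave everything else on the ledge alone.

Things in the scene. Friction and masses are not known exactly. Their poses are not given: they have to be found in the camera images.
- tray_bail (a point): Top middle of the tray's bail, on the bar's centre line, 92 mm above the tray's underside. The bail is a rigid arch of 8 mm round steel in the tray's y-z plane, upright at y = +-70 mm; its top slopes up 7 mm over 45 mm from each side to the middle. The hook goes under it along the tray's x. z up.
- tray_base (a point): Middle of the tray's underside, axes as tray_bail; height 0 when it stands on the ledge. Stainless tray 110 mm (x) by 150 mm (y), walls 22 mm high, with two terracotta tile cuts fast in it (top 23 mm up). Loaded mass unknown, 0.28 to 0.84 kg, centred under the bail.
- scale_handle (a point): Centre of the scale's black bar handle: 20 mm thick along the scale's x, 80 mm long along its y, 26 mm tall; grip it across its thickness from above. Scale's z up; it starts hanging in the holder with the holder's axes, its hook open to +x. Whole scale 0.27 kg.
- scale_flange (a point): Centre of the underside of the scale's round flange (44 mm across, 5 mm thick), 38 mm below the handle centre, joined to the handle by a 16 mm stem. Below it an aluminium tube, 26 mm across and 65 mm long, then the hook, all on the scale's axis. Axes as scale_handle.
- hook_seat (a point): Inner lowest point of the J hook (7 mm steel wire in the scale's x-z plane), on the scale's axis; unloaded 154.5 mm below the handle centre, hook's underside 161.5 mm. Back of the J on the -x side, inner face 10.5 mm from the axis. A bar seats with its underside here. Axes as scale_handle.
- hook_mouth (a point): Middle of the hook's mouth, on the scale's axis, unloaded 130 mm below the handle centre. A bar enters here from the hook's open +x side, with 8 mm to spare above and below; the tip ends 13 mm to +x, its top 142.5 mm below the handle centre. Axes as scale_handle.
- hook (a joint): How far the scale's spring is drawn out, in m: 0 unloaded, 0.09 at its stop. The hook moves straight down out of the tube, 10 mm for each newton (100 N/m) after the first 0.2 N or so; the tray's weight, different each time, draws it out some 25 to 80 mm before the tray leaves the ledge.
- holder_seat (a point): Where the flange's underside centre rests in the fixed holder, 160 mm above the ledge. Two level prongs along the holder's x, 32 mm apart inside, carry the flange; open to the holder's -x. Stops 6 mm high stand on them 27 mm before and behind this point: lift the flange 8 mm or more to move along x. z up.
- holder: The steel holder, fixed; origin under holder_seat at ledge height, same axes. Base plate 10 mm thick, 150 by 100 mm; a 70 mm wide post behind the prongs, its face 54 mm to +x of the seat. Nothing of it is higher than the stops on the prongs (166 mm).
There are look-alikes about, which are no part of the job. Leave any purple look-alike of the part that bears scale_handle alone.

How it is judged:
On the way, in this order (a step that is already met when the one before it is completed fails the run):
1. the tray hangs still on the hook, clear of the ledge by more than 4 mm, for 1 s (height (world z) of tray_base above 0.004 m and contact force between tray and table below 0.05 N and contact force between scale and tray above 2 N and contact force between the fingers and tray below 0.05 N and linear speed of tray below 0.04 m/s), for 1 s.
2. the tray stands on the ledge again and the hook is free of it (height (world z) of tray_base below 0.002 m and contact force between scale and tray below 0.05 N and angle between tray's own z axis and vertical below 0.03 rad), for 0.1 s.
At the end, for the whole second after the job is handed in: The scale hangs upright (within 0.08 rad) and at rest in the holder, its flange on the prongs (within 10 mm of the seat sideways, 3 mm in height), hook unloaded; the tray stands flat on the ledge within 30 mm of where it stood, untouched by the scale (all of step 2 and horizontal distance between scale_flange and holder_seat below 0.01 m and z of scale_flange in the frame of holder_seat between -0.003 and 0.003 m and angle between scale's own z axis and vertical below 0.08 rad and linear speed of each of scale, tray below 0.02 m/s and value of joint hook below 0.003 m and distance of tray_base from where it was at the start of the episode below 0.03 m).
It fails at once if the tray is raised more than 20 mm (height (world z) of tray_base above 0.02 m).
It fails at once if the scale pulls or pushes on the tray with more than 14 N (contact force between scale and tray above 14 N).
It fails at once if the tray is set down or pressed on the ledge with more than 22 N (contact force between tray and table above 22 N).
It fails at once if the tray is tipped more than 0.25 rad (angle between tray's own z axis and vertical above 0.25 rad).
It fails at once if a bystander is moved more than 20 mm (distance of any of file, tile, float, jar, block from where it was at the start of the episode above 0.02 m).
It also fails if it takes over 72 s, if anything falls off the work surface, if the arm or the gripper's body presses on something with over 40 N, if the wrist force passes 120 N, or if a joint passes its speed limit or range.

## Working session

There is one attempt and no reset: what is moved stays moved. The work goes in short steps, Python scripts to look and compute and a tool call to move; the robot and the scene stay as the last step left them, time stands still between calls to the robot, and variables do not carry over. Pictures are saved under pics/ and viewed, about 8 in all and at most 12, crops included, and the job is handed in when it is done.

Besides the shell and the picture viewer there is one more tool, called after "Emit:" as name([rows], argument=value, ...), one row to a line, values as JSON. apply_moves: Moves the arm, as the interface text tells. Its arguments: {"type":"object","properties":{"plan":{"type":"array","items":{"type":"array","items":{"type":"number"}}},"squeeze":{"type":"number"}},"required":["plan"]}

```bash
mkdir -p pics; ls; python3 - <<'E'
from cell import robot, cams
import cv2
for n in("side","top"):
    cv2.imwrite(f"pics/{n}0.png",cams.read_camera(n)); c=cams.calibration(n); print(n,c)
print(robot.observe())
a=cv2.imread("pics/side0.png");b=cv2.imread("pics/top0.png")
E
```

```text
pics
side {'fx': 357.6480063070906, 'fy': 357.6480063070906, 'cx': 253.1500643660084, 'cy': 190.50749449872916, 'dist': array([-0.0983933,  0.       ,  0.       ,  0.       ,  0.       ]), 'extrinsics': array([[-0.99655949, -0.08274928,  0.00466339,  0.39475093],
       [ 0.04750756, -0.52422263,  0.85025506, -0.12129013],
       [-0.06791334,  0.84755129,  0.52635025, -1.13982616],
       [ 0.        ,  0.        ,  0.        ,  1.        ]])}
top {'fx': 475.1316690392816, 'fy': 475.1316690392816, 'cx': 251.15716705565146, 'cy': 192.6514277146704, 'dist': array([-0.04248432,  0.        ,  0.        ,  0.        ,  0.        ]), 'extrinsics': array([[ 0.00336817, -0.99991998,  0.01219409,  0.04375241],
       [ 0.98727582,  0.00526374,  0.15893001, -0.42111667],
       [-0.15898148,  0.01150363,  0.98721454, -1.37470865],
       [ 0.        ,  0.        ,  0.        ,  1.        ]])}
{'time': 0.1, 'qpos': array([-1.27600166e+00,  3.42642395e-01,  1.52487243e+00, -2.18653418e-05,
        1.27541453e+00, -1.45946549e-01]), 'qvel': array([ 3.65249523e-05, -9.97584144e-04, -1.58552999e-03, -1.73028648e-03,
        1.20020917e-04,  8.01034314e-04]), 'joint_efforts': array([ 9.10475337e-04, -4.32005560e+01, -2.44693834e+01,  7.18331407e-02,
        5.25691453e-02, -3.93455525e-05]), 'tool_pos': array([ 0.22391253, -0.47448947,  0.23713711]), 'tool_rot': array([-1.57212186e+00,  1.73707656e-04, -2.70084518e+00]), 'contact_force': array([-0.04010067,  1.17104322, -0.30504589]), 'torque': array([-0.03187294,  0.04411252,  0.00260006]), 'opening': 0.09191626807002135}
```

```bash
python3 - <<'E'
import cv2
for n in("side","top"):
    a=cv2.imread(f"pics/{n}0.png"); cv2.imwrite(f"pics/{n}0b.png",cv2.resize(a,(800,600),interpolation=cv2.INTER_CUBIC))
E
```

```text
(no output)
```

View pics/side0b.png

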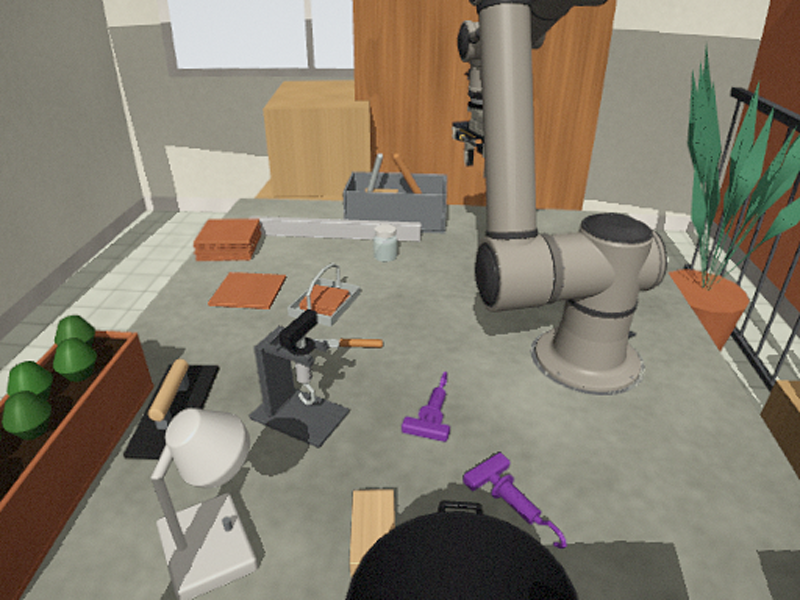

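View pics/top0b.png

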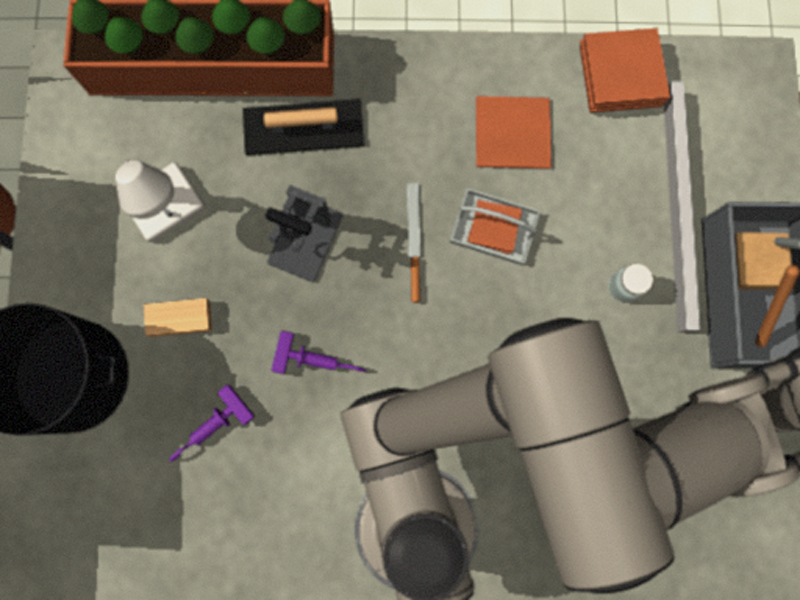

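The top view shows the only black-handled scale, hanging in the holder at about (289,220). The two purple scales, at (320,355) and (210,425), are look-alikes lying on the ledge. The tray with its bail is at about (497,225), and the file lies between the two at (414,240). I'll confirm with enlarged crops.

```bash
python3 - <<'E'
import cv2,numpy as np
def crop(n,u,v,w,h,k):
    a=cv2.imread(f"pics/{n}0.png")[v:v+h,u:u+w]; a=cv2.resize(a,None,fx=k,fy=k,interpolation=cv2.INTER_CUBIC)
    for i in range(0,w,10): cv2.putText(a,str(u+i),(i*k,8),0,.3,(0,255,255)); cv2.line(a,(i*k,10),(i*k,14),(0,255,255))
    for i in range(0,h,10): cv2.putText(a,str(v+i),(0,i*k+4),0,.3,(0,255,255)); 
    return a
A=np.vstack([crop("top",160,110,100,74,4*1),]) 
t=np.hstack([crop("top",160,112,66,74,6),crop("top",284,112,66,74,6)])
cv2.imwrite("pics/ct.png",t)
s=np.hstack([crop("side",158,192,66,98,6),crop("side",180,164,66,98,6)])
cv2.imwrite("pics/cs.png",s);print(t.shape,s.shape)
E
```

```text
(444, 792, 3) (588, 792, 3)
```

View pics/ct.png

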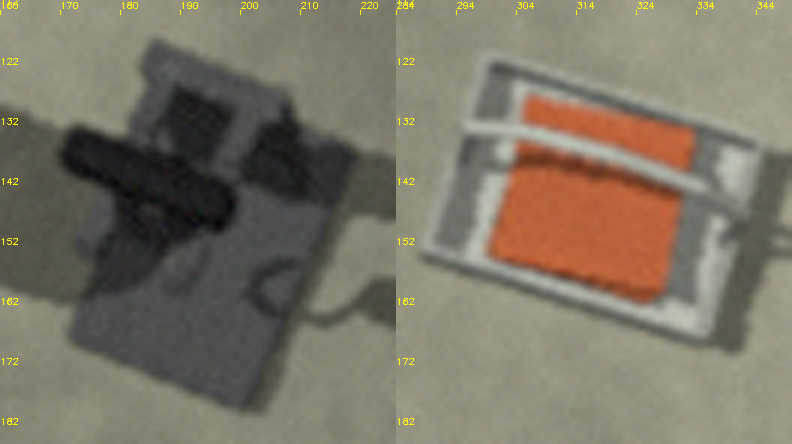

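View pics/cs.png

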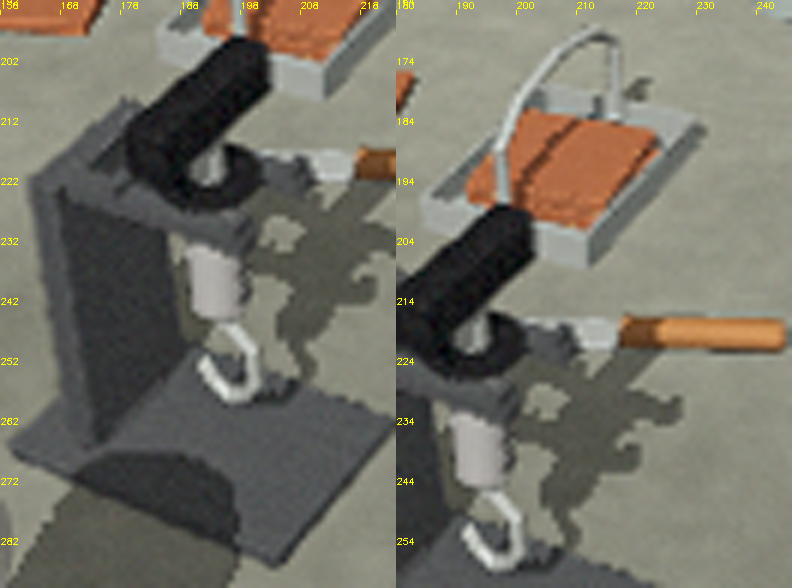

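The crops confirm it: the real scale has a black handle and hangs in the dark holder with its hook open towards the post. Next I fit the poses.

```bash
cat > h.py <<'E'
import numpy as np,cv2
from cell import robot,cams
from scipy.optimize import least_squares
C={n:cams.calibration(n) for n in("side","top")}
def proj(n,P):
    c=C[n];E=c["extrinsics"];p=np.atleast_2d(P)@E[:3,:3].T+E[:3,3];p=p*[1,-1,-1]
    K=np.array([[c["fx"],0,c["cx"]],[0,c["fy"],c["cy"]],[0,0,1]])
    return cv2.projectPoints(p,np.zeros(3),np.zeros(3),K,c["dist"])[0][:,0]
def body(q,P):
    c,s=np.cos(q[2]),np.sin(q[2]);P=np.atleast_2d(P)
    return np.c_[q[0]+c*P[:,0]-s*P[:,1],q[1]+s*P[:,0]+c*P[:,1],P[:,2]]
def fit(obs,q0):
    f=lambda q:np.concatenate([proj(n,body(q,P))[0]-uv for n,P,uv in obs])
    r=least_squares(f,q0,loss="soft_l1");print(np.round(r.x[:2],4),"yaw",np.degrees(r.x[2]).round(2));print(r.fun.reshape(-1,2).round(1).tolist());return r.x
E
python3 - <<'E'
from h import *
T=lambda px,py,l:(l+px/6,112+py/6)
t=lambda px,py:(284+(px-396)/6,112+py/6)
s=lambda px,py:(180+(px-396)/6,164+py/6)
sl=lambda px,py:(158+px/6,192+py/6)
a,b,z=.055,.075,.022
tr=fit([("top",(a,b,z),t(488,55)),("top",(a,-b,z),t(762,137)),("top",(-a,-b,z),t(708,332)),("top",(-a,b,z),t(427,248)),
("side",(-a,b,z),s(588,235)),("side",(a,b,z),s(424,192)),("side",(-a,-b,z),s(705,125))],[.6,-.1,-.28])
print("bail px",proj("top",body(tr,(0,0,.092))),proj("side",body(tr,[(0,0,.092),(0,.07,.022),(0,-.07,.022)])))
def tl(px,py): return (160+px/6,112+py/6)
sc=fit([("top",(0,.04,.2),tl(72,140)),("top",(0,-.04,.2),tl(229,213)),("side",(0,0,.198),sl(198,110)),
("side",(0,0,.165),sl(208,177)),("side",(0,0,.0365),sl(233,402))],[.6,.2,-.4])
print("dist",np.hypot(*tr[:2]),np.hypot(*sc[:2]))
# plate corners at z=.01 -> world
from scipy.optimize import fsolve
for n,uv in [("top",tl(68,335)),("top",tl(245,408)),("top",tl(358,150)),("side",sl(280,565)),("side",sl(392,425)),("side",sl(12,450))]:
    w=fsolve(lambda p:proj(n,(p[0],p[1],.01))[0]-uv,sc[:2]);d=w-sc[:2]
    c,q=np.cos(sc[2]),np.sin(sc[2]);print(w.round(4),"local",(c*d[0]+q*d[1]).round(4),(-q*d[0]+c*d[1]).round(4))
E
```

```text
[ 0.5731 -0.1554] yaw -17.33
[[-0.5, -0.6], [0.7, 0.1], [-0.1, 1.1], [-0.7, 0.4], [0.1, -0.6], [-0.3, -0.0], [-0.8, -2.7]]
bail px [[320.83702785 138.04712016]] [[207.0310475  171.9438553 ]
 [198.72817986 198.51945487]
 [216.98646859 179.91391202]]
[0.5311 0.2264] yaw -24.62
[[-1.6, -0.1], [-0.7, -0.0], [0.4, -1.0], [-0.1, -1.4], [-0.1, -0.8]]
dist 0.593766069630458 0.5773508159788003
[0.4997 0.288 ] local -0.0541 0.0429
[0.4626 0.1976] local -0.0502 -0.0547
[0.5973 0.1426] local 0.0951 -0.0486
[0.4967 0.3003] local -0.0621 0.0528
[0.4618 0.2097] local -0.056 -0.0441
[0.6328 0.2431] local 0.0855 0.0575
```

```bash
cat >> h.py <<'E'
from scipy.spatial.transform import Rotation as Ro
def go(*targets):
    s=robot.observe();R=Ro.from_euler("xyz",s["tool_rot"])
    for x,y,z,yaw in targets:
        T=Ro.from_euler("xyz",[-90,0,yaw],degrees=True)
        print("shift mm",(R.inv().apply(np.array([x,y,z])-s["tool_pos"])*1e3).round(1),"turn",(R.inv()*T).as_rotvec(degrees=True).round(2))
E
python3 - <<'E'
from h import *
go((.3,-.3,.32,-112.5),(.5,-.0,.32,-112.5),(.531,.2245,.30,-112.5),(.531,.2245,.191,-112.5))
E
```

```text
shift mm [-143.3  -82.7 -125.5] turn [ 7.000e-02 -4.225e+01 -4.000e-02]
shift mm [-452.1  -82.4 -311.5] turn [ 7.000e-02 -4.225e+01 -4.000e-02]
shift mm [-576.   -62.1 -501.3] turn [ 7.000e-02 -4.225e+01 -4.000e-02]
shift mm [-575.9   46.9 -501.1] turn [ 7.000e-02 -4.225e+01 -4.000e-02]
```

Emit:
apply_moves([
  [-0.025,-0.045,-0.022,0,-8,0,-1],
  [-0.06,-0.08,-0.055,0,-17,0,-1],
  [-0.1,-0.082,-0.09,0,-26,0,-1],
  [-0.142,-0.082,-0.125,0,-35,0,-1],
  [-0.184,-0.082,-0.16,0,-42.2,0,-1],
])

```text
time: 0.72
tool_pos: [0.3224, -0.2499, 0.3196]
tool_rot: [-1.571, 0.0, -1.96]
contact_force: [0.9, -0.4, 0.4]
opening: 0.0919
```

```bash
python3 - <<'E'
from h import *
go((.531,.2245,.30,-112.5),(.531,.2245,.191,-112.5))
E
```

```text
shift mm [-518.1   19.7   12.7] turn [ 0.    0.18 -0.01]
shift mm [-518.   128.7   12.7] turn [ 0.    0.18 -0.01]
```

Emit:
apply_moves([
  [-0.055,0,0,0,0,0,-1],
  [-0.11,0,0.003,0,0,0,-1],
  [-0.165,0,0.005,0,0,0,-1],
  [-0.22,0,0.006,0,0,0,-1],
  [-0.275,0,0.007,0,0,0,-1],
])

```text
time: 1.35
tool_pos: [0.4344, 0.0015, 0.3195]
tool_rot: [-1.571, -0.0, -1.964]
contact_force: [0.6, 0.0, 0.5]
opening: 0.0917
```

Emit:
apply_moves([
  [-0.055,0.005,0.001,0,0,0,-1],
  [-0.11,0.01,0.003,0,0,0,-1],
  [-0.165,0.02,0.005,0,0,0,-1],
  [-0.22,0.02,0.006,0,0,0,-1],
  [-0.243,0.02,0.006,0,0,0,-1],
])

```text
time: 1.98
tool_pos: [0.533, 0.2245, 0.2984]
tool_rot: [-1.572, -0.001, -1.962]
contact_force: [-0.2, -0.3, 0.1]
opening: 0.0922
```

```bash
python3 - <<'E'
from h import *
go((.531,.2245,.191,-112.5));a=cams.read_camera("top")
cv2.imwrite("pics/t2.png",a)
E
```

```text
shift mm [  0.6 107.4  -1.7] turn [0.09 0.09 0.05]
```

Emit:
apply_moves([
  [0,0.03,-0.001,0,0,0,-1],
  [0,0.06,-0.001,0,0,0,-1],
  [0,0.085,-0.002,0,0,0,-1],
  [0,0.1,-0.002,0,0,0,-1],
  [0,0.106,-0.002,0,0,0,-1],
])

```text
time: 2.65
tool_pos: [0.5307, 0.2223, 0.193]
tool_rot: [-1.572, -0.001, -1.964]
contact_force: [-0.2, 0.3, -0.4]
opening: 0.0919
```

```bash
python3 - <<'E'
from h import *
go((.531,.2245,.191,-112.5));a=cams.read_camera("side")[160:300,120:300]
cv2.imwrite("pics/s3.png",cv2.resize(a,None,fx=4,fy=4,interpolation=2))
E
```

```text
shift mm [-2.2  2.  -0.6] turn [ 0.04 -0.06  0.04]
```

View pics/s3.png

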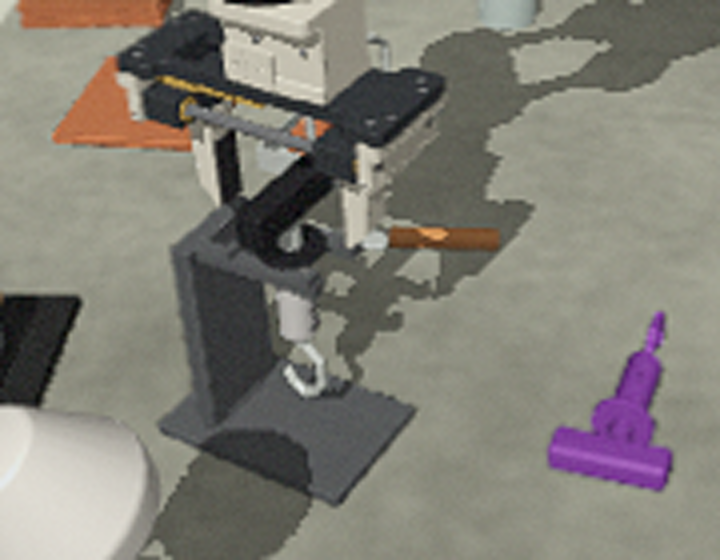

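The picture shows the fingers straddling the black handle, which sits at about (285,200) in the crop. I'm closing the gripper.

Emit:
apply_moves([
  [-0.002,0.002,0,0,0,0,-0.4],
  [-0.002,0.002,0,0,0,0,0.2],
  [-0.002,0.002,0,0,0,0,1],
  [-0.002,0.002,0,0,0,0,1],
  [-0.002,0.002,0,0,0,0,1],
], squeeze=40)

```text
time: 3.32
tool_pos: [0.5317, 0.2244, 0.1918]
tool_rot: [-1.571, 0.0, -1.964]
contact_force: [0.0, -0.7, -0.1]
opening: 0.0462
```

Emit:
apply_moves([
  [0,0,0,0,0,0,1],
  [0,0,0,0,0,0,1],
  [0,0,0,0,0,0,1],
  [0,0,0,0,0,0,1],
  [0,0,0,0,0,0,1],
])

```text
time: 3.95
tool_pos: [0.5317, 0.2244, 0.1917]
tool_rot: [-1.571, -0.0, -1.964]
contact_force: [-0.5, 1.2, 0.6]
opening: 0.0197
```

```bash
python3 - <<'E'
from h import *
s=robot.observe();print(s["tool_pos"],np.degrees(s["tool_rot"]),s["contact_force"],s["torque"],s["opening"])
E
```

```text
[0.53171199 0.22442172 0.19165779] [-8.99956746e+01 -5.91487140e-03 -1.12544777e+02] [-0.52598629  1.22862895  0.62623295] [-0.03037078 -0.07016982 -0.02259844] 0.01971117481913057
```

Emit:
apply_moves([
  [0,-0.005,0,0,0,0,1],
  [0,-0.01,0,0,0,0,1],
  [0,-0.014,0,0,0,0,1],
  [0,-0.014,0,0,0,0,1],
  [0,-0.014,0,0,0,0,1],
])

```text
time: 4.58
tool_pos: [0.5316, 0.2244, 0.2056]
tool_rot: [-1.571, -0.0, -1.964]
contact_force: [-0.5, 0.1, -3.6]
opening: 0.02
```

Emit:
apply_moves([
  [0,0,-0.01,0,0,0,1],
  [0,0,-0.025,0,0,0,1],
  [0,0,-0.04,0,0,0,1],
  [0,0,-0.06,0,0,0,1],
  [0,0,-0.08,0,0,0,1],
])

```text
time: 5.2
tool_pos: [0.4562, 0.2557, 0.2058]
tool_rot: [-1.571, 0.0, -1.964]
contact_force: [0.3, 0.1, -1.4]
opening: 0.0199
```

```bash
python3 - <<'E'
from h import *
a=cams.read_camera("side")[160:310,120:300]
cv2.imwrite("pics/s4.png",cv2.resize(a,None,fx=4,fy=4,interpolation=2))
go((.45,.2,.27,-107.3))
E
```

```text
shift mm [ 53.8 -64.3  17.9] turn [ 0.13 -5.17  0.03]
```

View pics/s4.png

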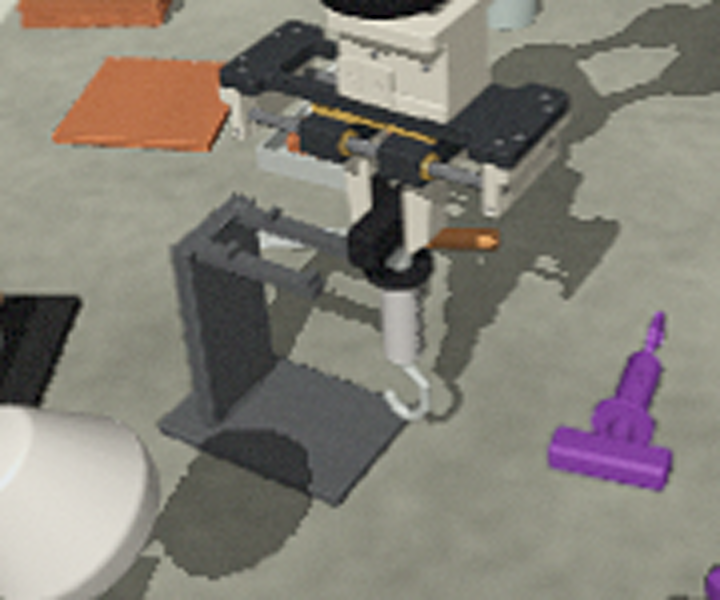

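The scale is out of the holder, hanging plumb and clear of the prong tips at (320,285). Next I carry it to behind the bail.

```bash
python3 - <<'E'
from h import *
go((.511,-.136,.26,-107.33))
E
```

```text
shift mm [341.  -54.5 202.7] turn [ 0.13 -5.14  0.03]
```

Emit:
apply_moves([
  [0.03,-0.025,0.01,0,0,0,1],
  [0.07,-0.05,0.04,0,-2,0,1],
  [0.12,-0.054,0.07,0,-3,0,1],
  [0.165,-0.054,0.1,0,-4,0,1],
  [0.21,-0.054,0.125,0,-5.1,0,1],
])

```text
time: 5.88
tool_pos: [0.4927, 0.0119, 0.26]
tool_rot: [-1.57, 0.0, -1.874]
contact_force: [1.6, 0.1, -2.8]
opening: 0.0196
```

```bash
python3 - <<'E'
from h import *
go((.511,-.136,.26,-107.33))
E
```

```text
shift mm [1.356e+02 1.000e-01 6.170e+01] turn [-0.07 -0.07 -0.01]
```

Emit:
apply_moves([
  [0.04,0,0.018,0,0,0,1],
  [0.08,0,0.036,0,0,0,1],
  [0.115,0,0.052,0,0,0,1],
  [0.13,0,0.059,0,0,0,1],
  [0.136,0,0.062,0,0,0,1],
])

```text
time: 6.5
tool_pos: [0.511, -0.1351, 0.2596]
tool_rot: [-1.571, 0.0, -1.876]
contact_force: [-0.3, 0.8, -2.5]
opening: 0.0197
```

```bash
python3 - <<'E'
from h import *
go((.511,-.136,.2157,-107.33))
a=cams.read_camera("side")[130:230,150:270]
a=cv2.resize(a,None,fx=6,fy=6,interpolation=2)
cv2.imwrite("pics/s5.png",a)
b=cams.read_camera("top");cv2.imwrite("pics/t5.png",b)
E
```

```text
shift mm [ 0.8 43.9  0.3] turn [ 0.01 -0.15 -0.02]
```

View pics/s5.png

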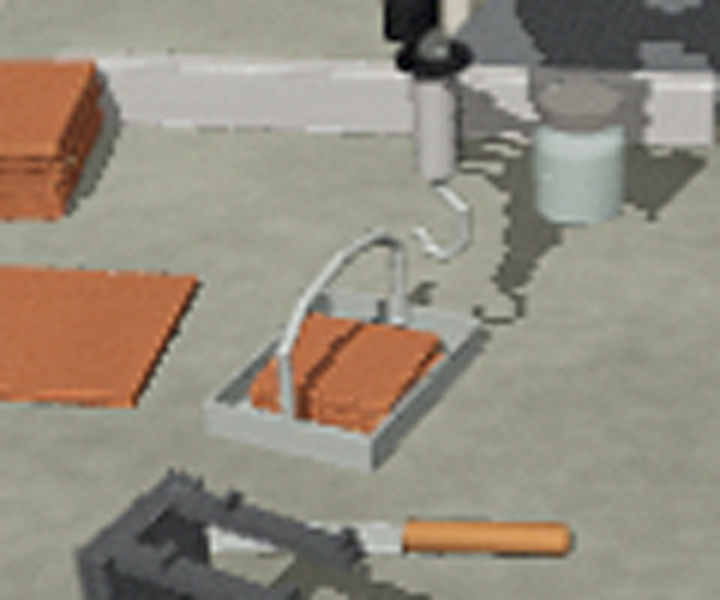

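```bash
python3 - <<'E'
from h import *
tr=[.5731,-.1554,np.radians(-17.33)]
T=body(tr,[(0,.07,.01),(0,.07,.06),(0,.045,.085),(0,0,.092),(0,-.045,.085),(0,-.07,.06),(0,-.07,.01)])
Q=body(tr,[(.055,.075,.022),(.055,-.075,.022),(-.055,-.075,.022),(-.055,.075,.022),(.055,.075,.022)])
s=[.511,-.1351,np.radians(-17.4)];z=.2659
S=body(s,[(0,0,z-.038),(0,0,z-.108),(-.014,0,z-.13),(-.014,0,z-.15),(0,0,z-.158),(.013,0,z-.1425)])
a=cv2.imread("pics/s5.png");b=cv2.imread("pics/t5.png")[100:200,270:370];b=cv2.resize(b,None,fx=6,fy=6,interpolation=2)
for im,n,o in((a,"side",(150,130)),(b,"top",(270,100))):
    for P,c in((T,(255,0,0)),(Q,(0,255,0)),(S,(0,0,255))):
        p=((proj(n,P)-o+.5)*6);cv2.polylines(im,[p.astype(int)],False,c,1)
cv2.imwrite("pics/o5.png",cv2.resize(np.hstack([a,b]),(800,367),interpolation=3)); cv2.imwrite("pics/o5s.png",a)
E
```

```text
(no output)
```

View pics/o5s.png

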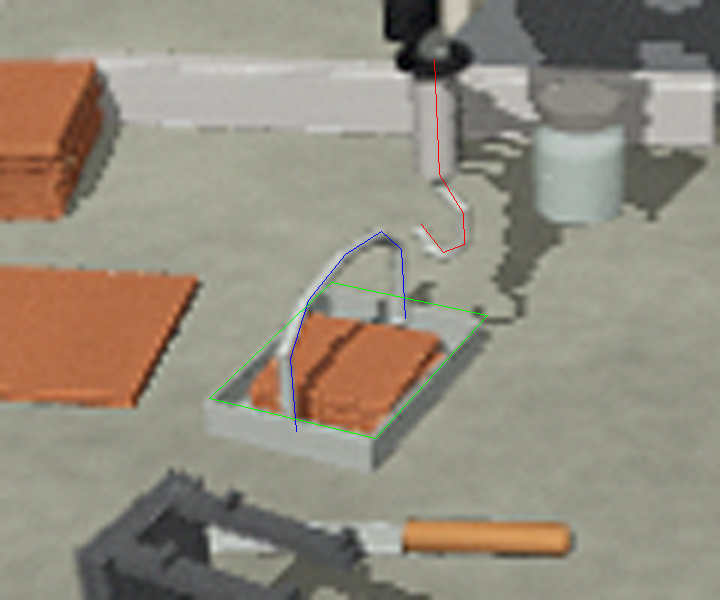

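The overlay agrees with the picture to within about 0.5 px, so I descend and slide the mouth over the bar.

Emit:
apply_moves([
  [0.001,0.015,0,0,0,0,1],
  [0.001,0.03,0,0,0,0,1],
  [0.001,0.04,0,0,0,0,1],
  [0.001,0.044,0,0,0,0,1],
  [0.001,0.044,0,0,0,0,1],
])

```text
time: 7.22
tool_pos: [0.5108, -0.136, 0.2155]
tool_rot: [-1.571, -0.0, -1.875]
contact_force: [-0.5, -0.3, -2.4]
opening: 0.0199
```

Emit:
apply_moves([
  [0,0,0.01,0,0,0,1],
  [0,0,0.022,0,0,0,1],
  [0,0,0.034,0,0,0,1],
  [0,0,0.042,0,0,0,1],
  [0,0,0.045,0,0,0,1],
])

```text
time: 7.85
tool_pos: [0.5542, -0.1497, 0.2154]
tool_rot: [-1.571, -0.0, -1.875]
contact_force: [0.7, -0.9, -3.1]
opening: 0.0197
```

Emit:
apply_moves([
  [0,0,0.006,0,0,0,1],
  [0,0,0.012,0,0,0,1],
  [0,0,0.017,0,0,0,1],
  [0,0,0.02,0,0,0,1],
  [0,0,0.02,0,0,0,1],
])

```text
time: 8.48
tool_pos: [0.5729, -0.1556, 0.2156]
tool_rot: [-1.571, -0.0, -1.875]
contact_force: [0.2, 1.3, -2.4]
opening: 0.0197
```

```bash
python3 - <<'E'
from h import *
go((.5731,-.1554,.2157,-107.33))
print(robot.observe()["contact_force"])
a=cams.read_camera("side")[130:220,160:260]
cv2.imwrite("pics/s6.png",cv2.resize(a,None,fx=6,fy=6,interpolation=2))
E
```

```text
shift mm [-0.2 -0.1  0.1] turn [ 0.   -0.11  0.  ]
[ 0.22322161  1.28716335 -2.41101073]
```

View pics/s6.png

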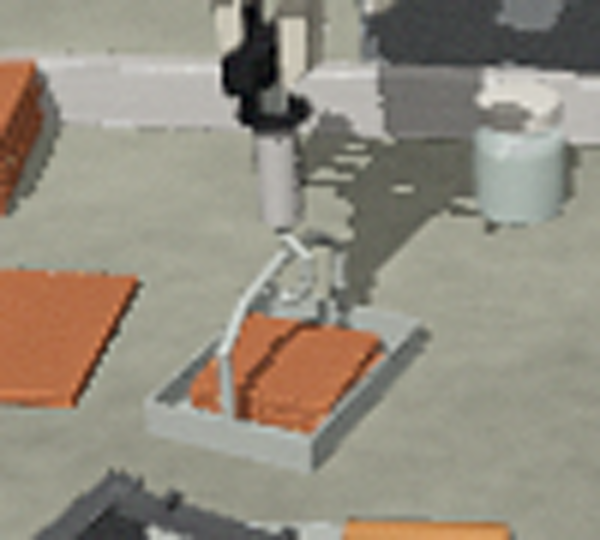

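The bail bar runs through the hook's mouth at about (295,270), and the tray hasn't moved. Next I set up a tray-height tracker (template match plus averaged force), then raise slowly.

```bash
cat > lift.py <<'E'
from h import *
import os,sys
def frame(): return cv2.resize(cams.read_camera("side")[165:225,170:250],None,fx=8,fy=8,interpolation=cv2.INTER_CUBIC)
N=int(sys.argv[1]) if len(sys.argv)>1 else 3
F=[];Y=[]
for i in range(N):
    f=frame();F.append(robot.observe()["contact_force"])
    if not os.path.exists("pics/ref.png"): cv2.imwrite("pics/ref.png",f)
    t=cv2.imread("pics/ref.png")[20*8:47*8,16*8:60*8]
    m=cv2.minMaxLoc(cv2.matchTemplate(f,t,cv2.TM_CCOEFF_NORMED));Y.append([(m[3][0]-128)/8,(m[3][1]-160)/8,m[1]])
p=proj("side",[(.5731,-.1554,.02),(.5731,-.1554,.03)])
s=robot.observe();print("t",s["time"],"F",np.mean(F,0).round(2),"std",np.std(F,0).round(2),"du,dv,score",np.mean(Y,0).round(2),"height mm",(10*np.mean(Y,0)[1]/(p[1]-p[0])[1]).round(1),"tcp z",s["tool_pos"][2].round(4))
E
python3 lift.py 6
```

```text
t 8.825 F [-0.34  0.53 -2.84] std [0.45 0.49 0.59] du,dv,score [0. 0. 1.] height mm -0.0 tcp z 0.2158
```

Emit:
apply_moves([
  [0,-0.006,0,0,0,0,1],
  [0,-0.012,0,0,0,0,1],
  [0,-0.018,0,0,0,0,1],
  [0,-0.024,0,0,0,0,1],
  [0,-0.03,0,0,0,0,1],
])

```text
time: 9.45
tool_pos: [0.5729, -0.1556, 0.2461]
tool_rot: [-1.571, -0.0, -1.875]
contact_force: [0.0, -0.3, -4.7]
opening: 0.0197
```

```bash
python3 lift.py 4
```

```text
t 9.65 F [ 0.81 -0.02 -3.88] std [0.57 0.31 0.81] du,dv,score [0. 0. 1.] height mm -0.0 tcp z 0.2457
```

Emit:
apply_moves([
  [0,-0.004,0,0,0,0,1],
  [0,-0.008,0,0,0,0,1],
  [0,-0.012,0,0,0,0,1],
  [0,-0.016,0,0,0,0,1],
  [0,-0.018,0,0,0,0,1],
])

```text
time: 10.28
tool_pos: [0.5727, -0.1555, 0.2639]
tool_rot: [-1.571, -0.0, -1.875]
contact_force: [0.5, -0.1, -5.6]
opening: 0.0197
```

```bash
python3 lift.py 4
```

```text
t 10.475 F [ 0.23 -0.13 -5.45] std [0.36 0.29 0.43] du,dv,score [ 0.12 -0.12  0.98] height mm 0.5 tcp z 0.2636
```

Emit:
apply_moves([
  [0,-0.002,0,0,0,0,1],
  [0,-0.004,0,0,0,0,1],
  [0,-0.006,0,0,0,0,1],
  [0,-0.008,0,0,0,0,1],
  [0,-0.008,0,0,0,0,1],
])

```text
time: 11.1
tool_pos: [0.5729, -0.1555, 0.2719]
tool_rot: [-1.57, -0.0, -1.875]
contact_force: [0.1, -0.1, -5.6]
opening: 0.0198
```

```bash
python3 lift.py 4
```

```text
t 11.3 F [ 0.03  0.18 -5.9 ] std [0.27 0.84 0.43] du,dv,score [-0.22 -1.91  0.93] height mm 8.1 tcp z 0.2716
```

Emit:
apply_moves([
  [0,-0.0005,0,0,0,0,1],
  [0,-0.001,0,0,0,0,1],
  [0,-0.001,0,0,0,0,1],
  [0,-0.001,0,0,0,0,1],
  [0,-0.001,0,0,0,0,1],
])

```text
time: 11.92
tool_pos: [0.5728, -0.1555, 0.2727]
tool_rot: [-1.571, -0.0, -1.875]
contact_force: [0.2, -0.9, -6.3]
opening: 0.02
```

```bash
python3 lift.py 3
```

```text
t 12.075 F [-0.34 -0.23 -5.87] std [0.21 0.22 0.31] du,dv,score [-0.25 -2.12  0.92] height mm 9.0 tcp z 0.2727
```

Emit:
apply_moves([
  [0,0,0,0,0,0,1],
  [0,0,0,0,0,0,1],
  [0,0,0,0,0,0,1],
  [0,0,0,0,0,0,1],
  [0,0,0,0,0,0,1],
])

```text
time: 12.7
tool_pos: [0.5728, -0.1555, 0.2727]
tool_rot: [-1.571, -0.0, -1.875]
contact_force: [-0.0, -0.5, -6.1]
opening: 0.0198
```

Emit:
apply_moves([
  [0,0,0,0,0,0,1],
  [0,0,0,0,0,0,1],
  [0,0,0,0,0,0,1],
  [0,0,0,0,0,0,1],
  [0,0,0,0,0,0,1],
])

```text
time: 13.32
tool_pos: [0.5729, -0.1555, 0.2727]
tool_rot: [-1.571, -0.0, -1.875]
contact_force: [0.4, -0.0, -6.1]
opening: 0.0196
```

```bash
python3 lift.py 6; python3 - <<'E'
from h import *
a=cams.read_camera("side")[130:220,160:260]
cv2.imwrite("pics/s7.png",cv2.resize(a,None,fx=6,fy=6,interpolation=2))
E
```

```text
t 13.625 F [-0.43 -0.02 -5.82] std [0.5  0.22 0.26] du,dv,score [-0.12 -2.12  0.93] height mm 9.0 tcp z 0.2727
```

View pics/s7.png

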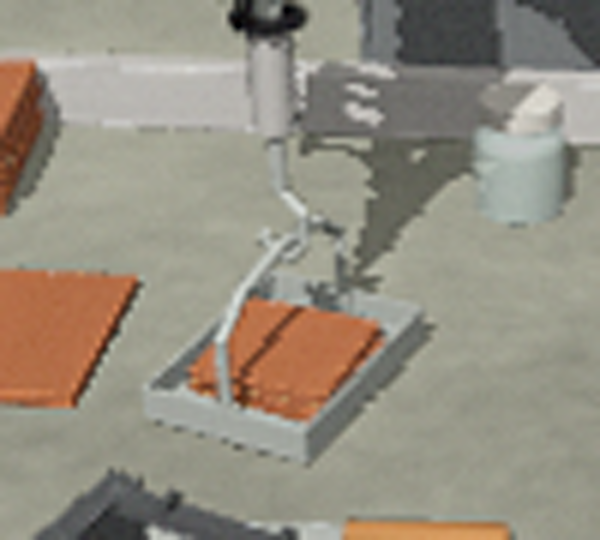

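The tray hangs level and still, about 9 mm clear, and has been held for over 1.5 s. Now I lower it gently.

Emit:
apply_moves([
  [0,0.002,0,0,0,0,1],
  [0,0.004,0,0,0,0,1],
  [0,0.006,0,0,0,0,1],
  [0,0.008,0,0,0,0,1],
  [0,0.01,0,0,0,0,1],
])

```text
time: 14.3
tool_pos: [0.5729, -0.1556, 0.2626]
tool_rot: [-1.571, -0.0, -1.875]
contact_force: [-0.3, 0.5, -4.9]
opening: 0.02
```

Emit:
apply_moves([
  [0,0.003,0,0,0,0,1],
  [0,0.007,0,0,0,0,1],
  [0,0.012,0,0,0,0,1],
  [0,0.017,0,0,0,0,1],
  [0,0.022,0,0,0,0,1],
])

```text
time: 14.92
tool_pos: [0.573, -0.1556, 0.2405]
tool_rot: [-1.57, -0.0, -1.875]
contact_force: [0.2, 0.2, -3.1]
opening: 0.0196
```

```bash
python3 lift.py 3;python3 -c "
from h import *
go((.5731,-.1554,.2157,-107.4))"
```

```text
t 15.075 F [ 0.99  0.05 -3.97] std [0.41 0.47 0.33] du,dv,score [0.   0.   0.98] height mm -0.0 tcp z 0.2406
shift mm [-0.2 24.9  0.2] turn [-0.01 -0.04  0.  ]
```

Emit:
apply_moves([
  [0,0.006,0,0,0,0,1],
  [0,0.012,0,0,0,0,1],
  [0,0.018,0,0,0,0,1],
  [0,0.0245,0,0,0,0,1],
  [0,0.0245,0,0,0,0,1],
])

```text
time: 15.7
tool_pos: [0.5725, -0.1554, 0.2155]
tool_rot: [-1.572, -0.0, -1.875]
contact_force: [0.2, -0.4, -2.9]
opening: 0.0199
```

```bash
python3 lift.py 4; python3 - <<'E'
from h import *
a=cams.read_camera("side")[130:220,160:260]
cv2.imwrite("pics/s8.png",cv2.resize(a,None,fx=6,fy=6,interpolation=2))
E
```

```text
t 15.9 F [ 0.28  0.4  -2.59] std [0.31 0.13 0.36] du,dv,score [0.   0.   0.98] height mm -0.0 tcp z 0.2165
```

View pics/s8.png

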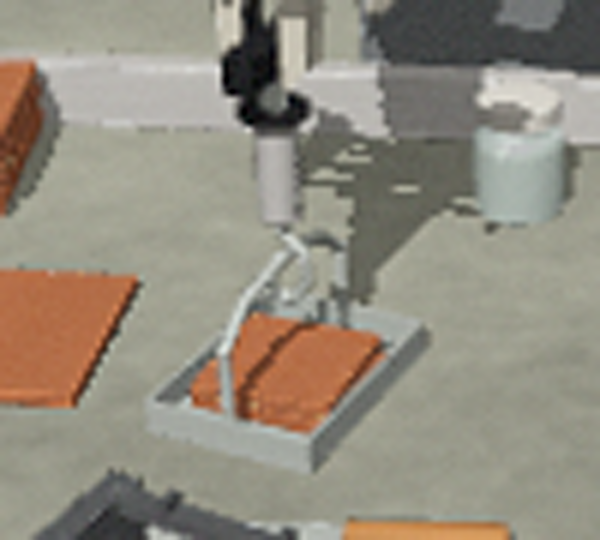

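The picture matches the one before the lift: the hook is unloaded and the scale hasn't slipped in the grip. Now I withdraw the hook.

Emit:
apply_moves([
  [0,0,-0.008,0,0,0,1],
  [0,0,-0.018,0,0,0,1],
  [0,0,-0.032,0,0,0,1],
  [0,0,-0.048,0,0,0,1],
  [0,0,-0.065,0,0,0,1],
])

```text
time: 16.58
tool_pos: [0.5097, -0.1356, 0.2164]
tool_rot: [-1.571, -0.0, -1.875]
contact_force: [-0.6, -0.7, -3.0]
opening: 0.0196
```

```bash
python3 lift.py 2;python3 -c "
from h import *
go((.5,-.14,.26,-107.4),(.4561,.2557,.26,-112.54))"
```

```text
t 16.675 F [-1.04  0.63 -2.16] std [1.87 0.08 0.17] du,dv,score [0.   0.   0.98] height mm -0.0 tcp z 0.2166
shift mm [  7.2 -43.4  -7.3] turn [ 0.05 -0.04  0.  ]
shift mm [-357.2  -43.3 -167.7] turn [0.05 5.1  0.  ]
```

Emit:
apply_moves([
  [0,-0.03,-0.005,0,0,0,1],
  [-0.02,-0.043,-0.02,0,0,0,1],
  [-0.07,-0.043,-0.045,0,1,0,1],
  [-0.12,-0.043,-0.07,0,3,0,1],
  [-0.17,-0.043,-0.095,0,5.1,0,1],
])

```text
time: 17.3
tool_pos: [0.4701, 0.0571, 0.2593]
tool_rot: [-1.571, 0.001, -1.966]
contact_force: [0.5, 0.6, -2.1]
opening: 0.0198
```

```bash
python3 -c "
from h import *
go((.4561,.2557,.22,-112.54))"
```

```text
shift mm [-177.9   39.3  -89.3] turn [-0.01 -0.08 -0.03]
```

Emit:
apply_moves([
  [-0.04,0,-0.028,0,0,0,1],
  [-0.085,0,-0.055,0,0,0,1],
  [-0.13,0.015,-0.08,0,0,0,1],
  [-0.165,0.03,-0.089,0,0,0,1],
  [-0.178,0.039,-0.089,0,0,0,1],
])

```text
time: 17.92
tool_pos: [0.4559, 0.2555, 0.2193]
tool_rot: [-1.572, -0.0, -1.961]
contact_force: [-0.2, -0.7, -3.4]
opening: 0.0198
```

Emit:
apply_moves([
  [0,0,0,0,0,0,1],
  [0,0,0,0,0,0,1],
  [0,0,0,0,0,0,1],
  [0,0,0,0,0,0,1],
  [0,0,0,0,0,0,1],
])

```text
time: 18.55
tool_pos: [0.4573, 0.2528, 0.2204]
tool_rot: [-1.57, 0.0, -1.965]
contact_force: [-0.6, 0.3, -2.3]
opening: 0.0198
```

```bash
python3 -c "
from h import *
go((.4561,.2557,.2056,-112.54),(.5317,.2244,.2056,-112.54))"
```

```text
shift mm [-2.2 14.8 -2.3] turn [-0.02 -0.04 -0.01]
shift mm [-2.3 14.9 79.5] turn [-0.02 -0.04 -0.01]
```

Emit:
apply_moves([
  [-0.0022,0.005,-0.002,0,0,0,1],
  [-0.0022,0.01,-0.002,0,0,0,1],
  [-0.0022,0.0145,-0.002,0,0,0,1],
  [-0.0022,0.0145,-0.002,0,0,0,1],
  [-0.0022,0.0145,-0.002,0,0,0,1],
])

```text
time: 19.18
tool_pos: [0.4563, 0.256, 0.2057]
tool_rot: [-1.571, -0.0, -1.964]
contact_force: [-0.7, -0.1, -2.6]
opening: 0.0196
```

```bash
python3 -c "
from h import *
go((.5317,.2244,.2056,-112.54))"
```

```text
shift mm [ 0.2  0.1 81.8] turn [-0.01 -0.    0.  ]
```

Emit:
apply_moves([
  [0,0,0.008,0,0,0,1],
  [0,0,0.018,0,0,0,1],
  [0,0,0.028,0,0,0,1],
  [0,0,0.038,0,0,0,1],
  [0,0,0.048,0,0,0,1],
])

```text
time: 19.8
tool_pos: [0.5013, 0.2371, 0.2056]
tool_rot: [-1.571, -0.0, -1.965]
contact_force: [-0.7, -0.5, -1.8]
opening: 0.0198
```

Emit:
apply_moves([
  [0,0,0.01,0,0,0,1],
  [0,0,0.02,0,0,0,1],
  [0,0,0.028,0,0,0,1],
  [0,0,0.033,0,0,0,1],
  [0,0,0.033,0,0,0,1],
])

```text
time: 20.42
tool_pos: [0.5312, 0.2247, 0.2056]
tool_rot: [-1.571, -0.0, -1.965]
contact_force: [-0.6, -0.1, -3.1]
opening: 0.0196
```

```bash
python3 -c "
from h import *
go((.5317,.2244,.1917,-112.54))"
```

```text
shift mm [ 0.1 13.9  0.6] turn [ 0.   -0.02  0.01]
```

Emit:
apply_moves([
  [0,0.004,0.0006,0,0,0,1],
  [0,0.008,0.0006,0,0,0,1],
  [0,0.011,0.0006,0,0,0,1],
  [0,0.0135,0.0006,0,0,0,1],
  [0,0.0135,0.0006,0,0,0,1],
])

```text
time: 21.05
tool_pos: [0.5315, 0.2246, 0.192]
tool_rot: [-1.571, -0.0, -1.964]
contact_force: [-0.3, -0.5, -3.0]
opening: 0.0197
```

```bash
python3 - <<'E'
from h import *
F=[]
for i in range(4):
    a=cams.read_camera("side");F.append(robot.observe()["contact_force"])
print(np.mean(F,0),robot.observe()["tool_pos"])
E
```

```text
[-0.07729651  0.29754642 -2.57746177] [0.53161132 0.22466575 0.19229428]
```

Emit:
apply_moves([
  [0,0.0005,0,0,0,0,1],
  [0,0.001,0,0,0,0,1],
  [0,0.001,0,0,0,0,1],
  [0,0.001,0,0,0,0,1],
  [0,0.001,0,0,0,0,1],
])

```text
time: 21.88
tool_pos: [0.5316, 0.2247, 0.1917]
tool_rot: [-1.57, 0.0, -1.964]
contact_force: [-1.7, -1.0, 4.1]
opening: 0.0197
```

```bash
python3 - <<'E'
from h import *
F=[]
for i in range(4):
    a=cams.read_camera("side");F.append(robot.observe()["contact_force"])
print(np.mean(F,0),robot.observe()["tool_pos"])
E
```

```text
[-1.92909179 -0.5864503   5.20096803] [0.5316172  0.22464457 0.19162778]
```

The flange is on the prongs. I ease off and release.

Emit:
apply_moves([
  [0,-0.0003,0,0,0,0,1],
  [0,-0.0003,0,0,0,0,0.5],
  [0,-0.0003,0,0,0,0,0],
  [0,-0.0003,0,0,0,0,-0.6],
  [0,-0.0003,0,0,0,0,-1],
])

```text
time: 22.7
tool_pos: [0.5316, 0.2246, 0.1913]
tool_rot: [-1.571, -0.0, -1.964]
contact_force: [-0.3, 0.0, -0.1]
opening: 0.0482
```

Emit:
apply_moves([
  [0,0,0,0,0,0,-1],
  [0,0,0,0,0,0,-1],
  [0,-0.01,0,0,0,0,-1],
  [0,-0.04,0,0,0,0,-1],
  [0,-0.08,0,0,0,0,-1],
])

```text
time: 23.32
tool_pos: [0.5312, 0.2245, 0.2723]
tool_rot: [-1.572, -0.001, -1.964]
contact_force: [1.1, -0.6, 0.3]
opening: 0.0913
```

Emit:
apply_moves([
  [0,-0.03,0,0,0,0,-1],
  [0,-0.05,0,0,0,0,-1],
  [0.04,-0.05,0,0,0,0,-1],
  [0.09,-0.05,0,0,0,0,-1],
  [0.14,-0.05,0,0,0,0,-1],
])

```text
time: 23.95
tool_pos: [0.4772, 0.0942, 0.3223]
tool_rot: [-1.57, 0.0, -1.964]
contact_force: [-0.2, -0.3, -1.0]
opening: 0.0914
```

```bash
python3 - <<'E'
from h import *
a=cams.read_camera("side");t=cams.read_camera("top")
tr=(.5731,-.1554)
r=lambda i:cv2.resize(i,None,fx=5,fy=5,interpolation=2)
a0=cv2.imread("pics/side0.png");sl=(slice(192,275),slice(158,232))
cv2.imwrite("pics/end.png",np.hstack([r(a0[sl]),r(a[sl])]))
cv2.imwrite("pics/endfull.png",a)
# shift of hook/tube patch and tray vs start
for n,(v0,v1,u0,u1) in {"tube+hook":(232,262,186,204),"tray":(183,213,184,234)}.items():
    T=cv2.resize(a0[v0:v1,u0:u1],None,fx=8,fy=8,interpolation=2);F=cv2.resize(a[v0-6:v1+6,u0-6:u1+6],None,fx=8,fy=8,interpolation=2)
    m=cv2.minMaxLoc(cv2.matchTemplate(F,T,5));print(n,(np.array(m[3])/8-6),m[1])
E
```

```text
tube+hook [0. 0.] 0.9919965863227844
tray [0.125 0.   ] 0.98485267162323
```

View pics/end.png

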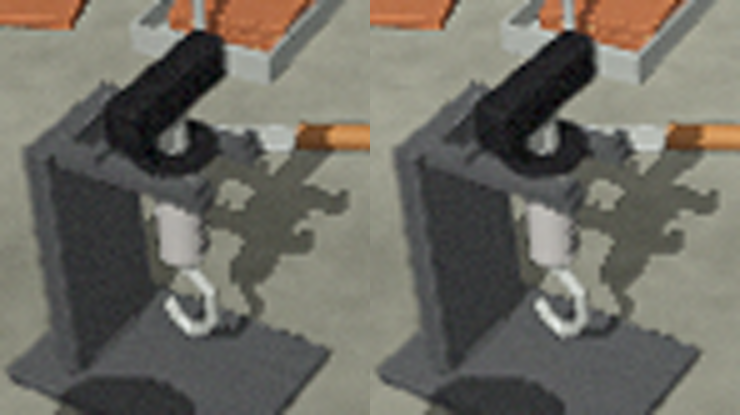

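The before (left) and after (right) pictures look the same: the scale is back in its seat with the hook at about (190,305), and the tray is in its original place. Handing in.

```bash
python3 -c "
from cell import robot
print(robot.hand_in())"
```

```text
the job is handed in; nothing more can be done
None
```

I weighed the tray and hung the scale back in its holder, and I handed the job in at about 24 s of the 72 s allowed; `hand_in` reports no verdict.

- **Lift:** I took the black-handled scale out of the holder and hooked it under the bail. The tray hung level about 9 mm clear by image tracking. I held it for about 1.7 s at a steady pull of roughly 3 N.
- **Set-down:** The tray went back within the tracker's resolution of where it stood. I unhooked the scale without moving the tray and released it with its flange on the prongs.
- **Last checks:** Comparing start and end images, the scale's tube and hook moved 0 px and the tray about 0.1 px (under 1 mm). While seating the scale I pressed down on the holder with about 5 N before easing off. No check failed or disagreed. I did not measure the bystanders separately, but nothing touched them on the way.

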